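# Call refills at the parts bins

## Robot

A 6-joint arm with a two-finger parallel gripper is mounted at the origin on the work surface. World frame = base frame: x ahead of the robot, y to its left, z up, the work surface at z = 0. Lengths are in m, angles in rad, forces in N, time in s.
With the tool pointing down it reaches from about 0.25 to 0.725 m from the base axis. Payload 4 kg.
Tool frame: the origin (TCP) lies on the front face of the gripper's body, between the roots of the fingers; the fingertips stand 73 mm ahead of it and the grasp point (between the pads) lies 54 mm ahead of it; z points along the fingers, y is the line along which they close (so a half turn about z gives the same grasp; the last joint's range is limited). The gripper opens to 85 mm and grips with 20 to 120 N. Pads are 22 mm wide; open, the fingers measure 114 mm over their backs; the gripper's body (76 mm by 85 mm) begins 54 mm behind the grasp point. The pads swing forward as they close: fully open they stand 13 mm farther back than shut.
Start: joints at [-1.287, 0.241, 0.005, 1.335, 0, 1.571], TCP at [0.14, -0.48, 0.304] pointing down, gripper open.
Joint ranges: [-2.72, 2.72], [-1.05, 1.87], [-1.09, 1.28], [-1.99, 2.15], [-1.42, 1.44], [-3.14, 3.14]. Speed limits (rad/s): [2.79, 2.79, 3.14, 3.14, 3.14, 3.14].

## Interface

Orientations are given as a unit quaternion [x, y, z, w].
In Python, from workcell import bot gives the robot as it stands. The module is installed in compiled form; this text tells all that it offers.
- The arm moves only by the tool step_arm, never from a script. Its argument "rows" is a list of rows, each a list of 2 entries, a list of its own where there are three numbers: the shift along the tool's x, y, z in mm, then the turn about the tool's z in degrees. A call has 1 to 12 rows; each row is the pose to reach, as a shift and turn from the pose commanded when the call began, along the tool's axes at that moment; what a row does not reach only later rows make up. A row lasts 1/8 s, in which the tool goes at most 62.5 mm and 10.7 degrees, less where a joint would pass 70% of its speed; a pose out of reach is approached as far as the arm can. A call with a gripper value outside its range is refused whole. "claw" is the gripper's target within -1 to 1 (shut at 1, half-way at 0, fully open at -1), set as the call begins (left out, the last holds). The fingers move at their own pace and stop on an object; the grip force is fixed at half the most. Time passes only in rows, so rows that repeat a pose let the fingers close. It gives the time, the measured TCP pose, the force, the opening and the grip force at its end, in the units of the state.
- bot.get_obs(): the state, without advancing time (a new reading comes with each control period).
- bot.camera(name): name is "scene" or "top" or "wrist"; returns (picture, depth): 420x560x3 uint8, red, green, blue; 420x560 float32, m along the optical axis (not along the pixel's ray), 0 where there is no reading.
- bot.camera_params(name): a dict with "fx", "fy", "cx", "cy" (pixels), "pose" (4x4, takes a point from camera to world coordinates). Camera axes: x right, y up, looking along -z (the intrinsics and any distortion apply to the point x, -y, -z); pixel columns grow to the right and rows downward; lengths in m; the calibration is good to about 2 mm. A picture is of the moment at which its call begins: read the wrist's pose just before it. camera_params takes no time and is no camera call; for the wrist camera it gives the pose at the moment of the call.
- bot.job_done(): hands the job in; it is judged then, once.
Trained networks look in the newest picture that a camera, given by its name, has taken for a name from the list of things; names that differ only in an ending like _2 or _b are one class to them, and where a whole thing is asked for, a point or a joint stands for the part that bears it (a point fixed in the world has none). Each returns a list of dicts, best first, with "score" (0 to 1); they miss things now and then, are a little off and sometimes report something else, mostly with a low value. They report only what shows in the picture. A call takes as long as a camera call. They do not tell look-alikes from the thing itself.
- bot.trace(target, camera): "pixels" (420x560 bool, what is visible of it) and "uv" ([column, row] in pixels, amid what is visible of it).
The state is a dict: "clock": time; "joint_pos": joint angles; "joint_vel": joint speeds; "tau": joint torques, N m; "eef_pos": TCP position; "tool_rot": TCP orientation; "ft_force": force on the tool from outside, world axes, zero at the start; "ft_torque": the same for the moment, N m; "grip_width": finger opening in m; "grasp_force": force on a finger pad.
Only numpy, scipy, OpenCV 4.12 (cv2) and the standard library are available. Lean on these libraries where they do the work, as an engineer would, in place of code of your own. Each camera call takes 0.05 s, during which the arm holds its last target. There are 200 camera calls.

## Task

Call for refills at the row of parts bins: with the fingertips, gently press fully down the button on the call box in front of the empty bin, then the button on the one in front of the bin with only two nuts left (pressed buttons stay down). Do not pick up or shift the call boxes, leave the buttons of the two full bins, the bins themselves and the loose things on the table alone, and withdraw clear.

Things in the scene. Friction and masses are not known exactly. Their poses are not given: they have to be found in the camera images.
- bin_empty: the EMPTY bin: open-topped yellow plastic parts bin, 150 (x) x 110 (y) x 60 high, walls and floor 4 thick, fixed to the table. Origin: centre of its underside; its -x axis points to its call box. All four bins are alike but for their contents, and stand side by side in a row across the table in any order, about 160 apart.
- bin_low: the bin with only TWO NUTS left on its floor: open-topped yellow plastic parts bin, 150 (x) x 110 (y) x 60 high, walls and floor 4 thick, fixed to the table. Origin: centre of its underside; its -x axis points to its call box. All four bins are alike but for their contents, and stand side by side in a row across the table in any order, about 160 apart.
- bin_nuts: the bin full of hex nuts: open-topped yellow plastic parts bin, 150 (x) x 110 (y) x 60 high, walls and floor 4 thick, fixed to the table. Origin: centre of its underside; its -x axis points to its call box. All four bins are alike but for their contents, and stand side by side in a row across the table in any order, about 160 apart.
- bin_bolts: the bin full of bolts: open-topped yellow plastic parts bin, 150 (x) x 110 (y) x 60 high, walls and floor 4 thick, fixed to the table. Origin: centre of its underside; its -x axis points to its call box. All four bins are alike but for their contents, and stand side by side in a row across the table in any order, about 160 apart.
- call_empty: call box in front of the EMPTY bin (centre 160 to 190 from the bin's centre, towards the robot): loose white plastic box, 350 g, 62 (x) x 56 (y) x 42 high, standing on the table with an upright black round push button in the middle of its top. Origin: centre of its underside. All four call boxes are alike; neighbouring buttons are at least 85 apart.
- top_empty (a point): centre of the top face of that call box's button. The button's head is 32 in diameter and 8 thick; its top stands 65 above the table when up, 57 when fully down and let go. It moves straight down. The head sits on a rubber spring of about 3 N per mm that gives up to 5 while pressed.
- button_empty (a joint): travel of that button: 0 = up (as it starts), 0.008 m = fully down. It resists with about 2.5 N of friction all along and has no spring: it stays where it is left. At the bottom is a stop, where further pressing only squeezes the rubber under the head (3 N per mm for 5 mm, then hard).
- call_low: call box in front of the bin with only TWO NUTS left on its floor (centre 160 to 190 from the bin's centre, towards the robot): loose white plastic box, 350 g, 62 (x) x 56 (y) x 42 high, standing on the table with an upright black round push button in the middle of its top. Origin: centre of its underside. All four call boxes are alike; neighbouring buttons are at least 85 apart.
- top_low (a point): centre of the top face of that call box's button. The button's head is 32 in diameter and 8 thick; its top stands 65 above the table when up, 57 when fully down and let go. It moves straight down. The head sits on a rubber spring of about 3 N per mm that gives up to 5 while pressed.
- button_low (a joint): travel of that button: 0 = up (as it starts), 0.008 m = fully down. It resists with about 2.5 N of friction all along and has no spring: it stays where it is left. At the bottom is a stop, where further pressing only squeezes the rubber under the head (3 N per mm for 5 mm, then hard).
- call_nuts: call box in front of the bin full of hex nuts (centre 160 to 190 from the bin's centre, towards the robot): loose white plastic box, 350 g, 62 (x) x 56 (y) x 42 high, standing on the table with an upright black round push button in the middle of its top. Origin: centre of its underside. All four call boxes are alike; neighbouring buttons are at least 85 apart.
- top_nuts (a point): centre of the top face of that call box's button. The button's head is 32 in diameter and 8 thick; its top stands 65 above the table when up, 57 when fully down and let go. It moves straight down. The head sits on a rubber spring of about 3 N per mm that gives up to 5 while pressed.
- button_nuts (a joint): travel of that button: 0 = up (as it starts), 0.008 m = fully down. It resists with about 2.5 N of friction all along and has no spring: it stays where it is left. At the bottom is a stop, where further pressing only squeezes the rubber under the head (3 N per mm for 5 mm, then hard).
- call_bolts: call box in front of the bin full of bolts (centre 160 to 190 from the bin's centre, towards the robot): loose white plastic box, 350 g, 62 (x) x 56 (y) x 42 high, standing on the table with an upright black round push button in the middle of its top. Origin: centre of its underside. All four call boxes are alike; neighbouring buttons are at least 85 apart.
- top_bolts (a point): centre of the top face of that call box's button. The button's head is 32 in diameter and 8 thick; its top stands 65 above the table when up, 57 when fully down and let go. It moves straight down. The head sits on a rubber spring of about 3 N per mm that gives up to 5 while pressed.
- button_bolts (a joint): travel of that button: 0 = up (as it starts), 0.008 m = fully down. It resists with about 2.5 N of friction all along and has no spring: it stays where it is left. At the bottom is a stop, where further pressing only squeezes the rubber under the head (3 N per mm for 5 mm, then hard).
- stray_nut: loose hex nut, 28 across, 12 high, lying between one of the bins and its call box. Leave alone.
- stray_washer: loose thick washer, 32 diameter, 5 high, lying between one of the bins and its call box. Leave alone.
- tape_measure: loose tape measure, 70 x 34 x 60 high, left of the row. Leave alone.
- jar: loose closed glass jar, 60 diameter, 75 high, right of the row. Leave alone.
- carton: loose small carton, 100 x 70 x 50 high, right of the row. Leave alone.
- screwdriver: loose screwdriver lying left of the row. Leave alone.
- brush: loose paint brush lying right of the row, about 220 long, 16 high. Leave alone.
There are look-alikes about, which are no part of the job. Leave any blue or purple look-alike of the call_low alone.

How it is judged:
On the way, in this order (a step that is already met when the one before it is completed fails the run):
1. the empty bin's button is down (value of joint button_empty above 0.006 m and value of joint button_low below 0.003 m and value of joint each of button_nuts, button_bolts below 0.002 m), for 0.1 s.
2. the button of the bin with two nuts is down too (value of joint each of button_empty, button_low above 0.006 m and value of joint each of button_nuts, button_bolts below 0.002 m), for 0.1 s.
At the end, for the whole second after the job is handed in: The buttons of the empty bin and of the two-nut bin are down (at least 6 of their 8 mm), those of the full bins still up (less than 2 mm), all call boxes stand at rest within 20 mm of where they started, and every other loose thing is within 20 mm of its start (all of step 2 and distance of each of call_empty, call_low, call_nuts, call_bolts, stray_nut, stray_washer, tape_measure, jar, carton, screwdriver, brush from where it was at the start of the episode below 0.02 m and angle between each of call_empty, call_low, call_nuts, call_bolts's own z axis and vertical below 0.1 rad and linear speed of each of call_empty, call_low, call_nuts, call_bolts below 0.02 m/s); the robot touches nothing.
It fails at once if the button of a full bin's call box is pressed (more than 3 mm) (value of joint any of button_nuts, button_bolts above 0.003 m).
It fails at once if the second button is pressed before the empty bin's button is down (value of joint button_low above 0.003 m and value of joint button_empty below 0.006 m).
It fails at once if a call box is lifted (more than 8 mm), tipped, or pushed out of its place (more than 20 mm) (height (world z) of any of call_empty, call_low, call_nuts, call_bolts above 0.008 m or angle between any of call_empty, call_low, call_nuts, call_bolts's own z axis and vertical above 0.2 rad or distance of any of call_empty, call_low, call_nuts, call_bolts from where it was at the start of the episode above 0.02 m).
It fails at once if a button or call box is hit hard (more than 30 N) instead of pressed gently (contact force between any of the arm, the fingers and call_empty above 30 N or contact force between any of the arm, the fingers and call_low above 30 N or contact force between any of the arm, the fingers and call_nuts above 30 N or contact force between any of the arm, the fingers and call_bolts above 30 N).
It fails at once if another loose thing on the table is moved (more than 20 mm), or the robot leans on a bin (more than 5 N) (contact force between any of the arm, the fingers and bin_empty above 5 N or contact force between any of the arm, the fingers and bin_low above 5 N or contact force between any of the arm, the fingers and bin_nuts above 5 N or contact force between any of the arm, the fingers and bin_bolts above 5 N or distance of any of stray_nut, stray_washer, tape_measure, jar, carton, screwdriver, brush from where it was at the start of the episode above 0.02 m).
It also fails if it takes over 43 s, if anything falls off the work surface, if the arm or the gripper's body presses on something with over 40 N, if the wrist force passes 120 N, or if a joint passes its speed limit or range.

## Working session

There is one attempt and no reset: what is moved stays moved. The work goes in short steps, Python scripts to look and compute and a tool call to move; the robot and the scene stay as the last step left them, time stands still between calls to the robot, and variables do not carry over. Pictures are saved under pics/ and viewed, at most 10 in all, crops included, and the job is handed in when it is done.

Besides the shell and the picture viewer there is one more tool, called after "Call:" by a JSON object that holds its "op" and its "data". step_arm: Moves the arm, as the interface text tells. Its arguments: {"type":"object","properties":{"rows":{"type":"array"},"claw":{"type":"number"}},"required":["rows"]}

```bash
mkdir -p pics
cat > h.py <<'E'
import numpy as np,cv2
from workcell import bot
def world(c,u,v,d):
    p=bot.camera_params(c);P=np.array(p["pose"])
    return P[:3,:3]@np.array([(u-p["cx"])/p["fx"]*d,-(v-p["cy"])/p["fy"]*d,-d])+P[:3,3]
def pts(c,m,dep):
    v,u=np.nonzero(m&(dep>0));p=bot.camera_params(c);P=np.array(p["pose"]);d=dep[v,u]
    return np.c_[(u-p["cx"])/p["fx"]*d,-(v-p["cy"])/p["fy"]*d,-d]@P[:3,:3].T+P[:3,3]
E
python3 - <<'E'
from h import *
for c in("top","scene"):
    im,d=bot.camera(c);cv2.imwrite(f"pics/{c}1.png",im[:,:,::-1])
    for n in("bin_empty","bin_low","bin_nuts","bin_bolts","call_empty","call_low","call_nuts","call_bolts","top_empty","stray_nut"):
        for r in bot.trace(n,c)[:5]:
            q=pts(c,r["pixels"],d)
            print(c,n,round(r["score"],2),np.round(r["uv"]),np.round(np.median(q,0),3) if len(q) else 0,q[:,2].max().round(3) if len(q) else 0)
o=bot.get_obs();print(o["clock"],o["eef_pos"],o["tool_rot"])
E
```

```text
top bin_empty 0.92 [295. 148.] [ 0.72  -0.082  0.005] 0.064
top bin_empty 0.61 [164. 196.] [0.572 0.232 0.064] 0.068
top bin_low 0.89 [362. 142.] [ 0.734 -0.252  0.006] 0.066
top bin_nuts 0.89 [166. 134.] [0.736 0.239 0.045] 0.064
top bin_bolts 0.67 [232. 155.] [0.678 0.076 0.044] 0.065
top call_empty 0.76 [290. 216.] [ 0.537 -0.078  0.042] 0.068
top call_low 0.92 [296. 263.] [ 0.428 -0.087  0.042] 0.068
top call_low 0.85 [366. 210.] [ 0.554 -0.257  0.042] 0.068
top call_low 0.79 [347. 256.] [ 0.446 -0.218  0.041] 0.068
top call_low 0.64 [456. 229.] [ 0.521 -0.479  0.041] 0.069
top call_nuts 0.98 [169. 200.] [0.571 0.225 0.042] 0.068
top call_bolts 0.83 [235. 227.] [0.505 0.054 0.042] 0.068
top top_empty 0.58 [290. 216.] [ 0.538 -0.079  0.064] 0.068
scene bin_empty 0.71 [247. 266.] [ 0.705 -0.084  0.011] 0.068
scene bin_low 0.66 [189. 246.] [ 0.72  -0.253  0.018] 0.134
scene bin_low 0.27 [248. 264.] [ 0.705 -0.085  0.011] 0.067
scene bin_nuts 0.69 [353. 318.] [0.736 0.24  0.048] 0.134
scene bin_nuts 0.26 [271. 209.] [ 0.538 -0.079  0.065] 0.073
scene bin_nuts 0.26 [275. 212.] [ 0.538 -0.076  0.065] 0.073
scene bin_bolts 0.82 [302. 273.] [0.686 0.076 0.046] 0.068
scene call_empty 0.66 [273. 215.] [ 0.549 -0.073  0.042] 0.073
scene call_low 0.9 [241. 178.] [ 0.453 -0.215  0.041] 0.073
scene call_low 0.86 [158. 168.] [ 0.531 -0.48   0.041] 0.072
scene call_low 0.7 [287. 193.] [ 0.435 -0.079  0.042] 0.071
scene call_low 0.59 [212. 202.] [ 0.565 -0.253  0.041] 0.074
scene call_nuts 0.85 [372. 265.] [0.583 0.235 0.043] 0.072
scene call_bolts 0.77 [319. 225.] [0.517 0.06  0.042] 0.071
scene top_empty 0.65 [272. 211.] [ 0.539 -0.079  0.066] 0.073
scene stray_nut 0.37 [274. 216.] [ 0.549 -0.072  0.042] 0.073
scene stray_nut 0.34 [319. 225.] [0.52  0.06  0.043] 0.071
1.1 [ 0.14000649 -0.48001844  0.30391855] [ 9.89950178e-01  1.41416561e-01 -4.30904089e-07  3.61206683e-05]
```

Run:
```python
import cv2
i=cv2.imread("pics/top1.png")[90:310,110:510]
cv2.imwrite("pics/top1c.png",cv2.resize(i,(800,440),interpolation=cv2.INTER_CUBIC))
```

```text
(no output)
```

View pics/top1c.png

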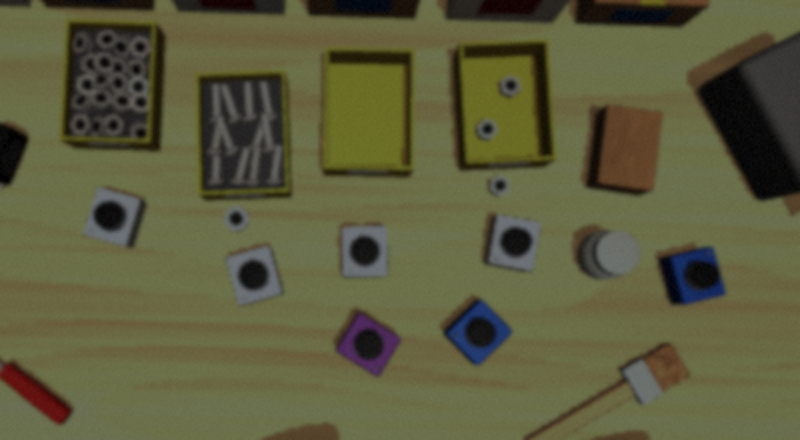

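The white box at crop (364,250), full image (292,215), stands in front of the empty bin. The white box at crop (516,242), full image (368,211), stands in front of the two-nut bin. Things that could be mistaken for them:
- White boxes of the full bins, at crop (110,215) for nuts and (253,275) for bolts.
- Purple box at crop (368,343).
- Blue boxes at crop (480,332) and (700,275).

I choose the two white ones and will check them close up with the wrist camera.

```bash
cat >> h.py <<'E'
def buttons(c,im,d,zlo=.055,zhi=.075):
    p=pts(c,np.ones(d.shape,bool),d);col=im[d>0]
    out=[]
    for n,a in dict(empty=(.538,-.079),low=(.554,-.257)).items():
        m=(np.hypot(p[:,0]-a[0],p[:,1]-a[1])<.04)&(p[:,2]>zlo)&(p[:,2]<zhi)&(col.max(1)<70)
        q=p[m]
        if len(q)<20: print(n,"few",len(q));continue
        (x,y),r=cv2.minEnclosingCircle(q[:,:2].astype(np.float32))
        print(n,len(q),"median",np.median(q,0).round(4),"circle",round(x,4),round(y,4),round(r,4))
        out.append((n,np.median(q,0)))
    return out
def shift(target):
    o=bot.get_obs();from scipy.spatial.transform import Rotation as R
    return np.round(1000*R.from_quat(o["tool_rot"]).inv().apply(np.array(target)-o["eef_pos"]),1)
E
python3 - <<'E'
from h import *
im,d=bot.camera("top")
for n,q in buttons("top",im,d): print(n,shift([q[0],q[1],.25]))
im,d=bot.camera("scene")
buttons("scene",im,d)
print(bot.camera_params("wrist")["pose"])
E
```

```text
empty 135 median [ 0.5381 -0.0789  0.0639] circle 0.539 -0.0787 0.0158
low 138 median [ 0.5552 -0.2623  0.0637] circle 0.5556 -0.2633 0.0159
empty [ 494.5 -273.5   53.9]
low [459.5 -92.7  53.9]
empty 79 median [ 0.5405 -0.0777  0.0658] circle 0.5393 -0.0786 0.0159
low 78 median [ 0.5561 -0.2625  0.0659] circle 0.555 -0.263 0.0175
[[ 2.80655035e-01  9.27480978e-01  2.47005641e-01  2.02028532e-01]
 [-9.59808601e-01  2.71082013e-01  7.26773125e-02 -4.61990947e-01]
 [ 4.48038749e-04 -2.57475392e-01  9.66284752e-01  3.73966343e-01]
 [ 0.00000000e+00  0.00000000e+00  0.00000000e+00  1.00000000e+00]]
```

Call:
{"op": "step_arm", "data": {"rows": [[[45,-25,0],0],[[90,-50,0],0],[[135,-75,0],0],[[180,-100,0],0],[[225,-125,0],0],[[270,-150,0],0],[[315,-175,0],0],[[360,-200,0],0],[[405,-225,0],0],[[450,-250,0],0],[[494,-274,0],0],[[494,-274,50],0]], "claw": 1}}

```text
clock: 2.7
eef_pos: [0.5428, -0.0764, 0.2571]
tool_rot: [0.99, 0.144, 0.006, 0.001]
ft_force: [0.1, -1.2, -1.1]
grip_width: -0.0
grasp_force: 0.0
```

Call:
{"op": "step_arm", "data": {"rows": [[[0,0,0],0],[[0,0,0],0],[[0,0,0],0]]}}

```text
clock: 3.08
eef_pos: [0.5383, -0.0794, 0.2562]
tool_rot: [0.99, 0.141, 0.002, 0.001]
ft_force: [1.4, -0.8, 0.2]
grip_width: 0.0001
grasp_force: 0.0
```

Run:
```python
from h import *
im,d=bot.camera("wrist");cv2.imwrite("pics/w1.png",im[:,:,::-1])
for n,q in buttons("wrist",im,d): print(n,shift([q[0],q[1],.142]))
o=bot.get_obs();print(o)
```

```text
empty 173 median [ 0.5462 -0.0749  0.0643] circle 0.5389 -0.0805 0.0156
low 1060 median [ 0.5546 -0.2622  0.0648] circle 0.5546 -0.2644 0.0162
empty [  8.4  -2.3 114.1]
low [-35.7 179.9 114.3]
{'clock': 3.125, 'joint_pos': array([-1.46433821e-01,  3.49314429e-01,  2.86030605e-02,  1.24616363e+00,
        1.58374180e-05,  2.71251494e+00]), 'joint_vel': array([ 0.00054792,  0.00113178, -0.00843486, -0.00518   ,  0.00062848,
        0.0013419 ]), 'tau': array([ 9.31293564e-02, -4.15340674e+01,  2.45608038e+01, -4.83649826e-03,
        5.07581120e-03, -1.38145033e-04]), 'eef_pos': array([ 0.5382796 , -0.07938691,  0.25611745]), 'tool_rot': array([9.90028758e-01, 1.40851747e-01, 1.88229504e-03, 5.48845244e-04]), 'ft_force': array([ 0.48382457,  0.6738618 , -0.0062483 ]), 'ft_torque': array([-0.02213818, -0.04128877,  0.02896588]), 'grasp_force': 0.0, 'grip_width': 0.00031921007926804786}
```

View pics/w1.png

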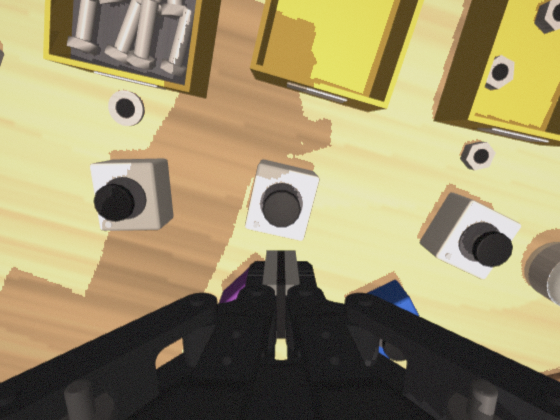

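The close view confirms it: the white box with its button at (281,205) sits in front of the empty yellow bin, with the fingertips at (281,255) above it. The two-nut bin's box is on the right, button at (491,249). Next I go down over the first button.

Call:
{"op": "step_arm", "data": {"rows": [[[0.5,0,30],0],[[0.5,0,60],0],[[0.5,0,80],0],[[0.5,0,95],0],[[0.5,0,100],0],[[0.5,0,102],0],[[0.5,0,104],0],[[0.5,0,106],0],[[0.5,0,108],0],[[0.5,0,108],0],[[0.5,0,108],0]]}}

```text
clock: 4.5
eef_pos: [0.538, -0.0785, 0.1459]
tool_rot: [0.99, 0.141, 0.0, -0.0]
ft_force: [-0.2, -0.6, 0.3]
grip_width: -0.0003
grasp_force: 0.0
```

Call:
{"op": "step_arm", "data": {"rows": [[[0,0,3],0],[[0,0,5],0],[[0,0,7],0],[[0,0,8.5],0],[[0,0,10],0],[[0,0,11.5],0],[[0,0,13],0],[[0,0,14.5],0],[[0,0,16],0],[[0,0,17],0],[[0,0,18],0],[[0,0,18],0]]}}

```text
clock: 6.0
eef_pos: [0.538, -0.0785, 0.1281]
tool_rot: [0.99, 0.141, -0.0, 0.0]
ft_force: [-2.2, -0.5, 5.0]
grip_width: -0.0002
grasp_force: 2.3
```

Call:
{"op": "step_arm", "data": {"rows": [[[0,0,0.5],0],[[0,0,1],0],[[0,0,1.5],0],[[0,0,1.5],0],[[0,0,1.5],0]]}}

```text
clock: 6.62
eef_pos: [0.538, -0.0785, 0.127]
tool_rot: [0.99, 0.141, 0.0, 0.0]
ft_force: [-3.7, 1.0, 8.3]
grip_width: -0.0002
grasp_force: 3.8
```

Call:
{"op": "step_arm", "data": {"rows": [[[0,0,-5],0],[[0,0,-15],0],[[0,0,-40],0],[[0,0,-80],0],[[0,0,-110],0],[[-7,36,-110],0],[[-17,86,-110],0],[[-27,136,-110],0],[[-33,170,-110],0],[[-35,181.5,-110],0],[[-35,181.5,-110],0],[[-35,181.5,-110],0]]}}

```text
clock: 8.12
eef_pos: [0.5552, -0.2613, 0.2364]
tool_rot: [0.99, 0.142, -0.0, -0.0]
ft_force: [-0.5, 0.3, 0.5]
grip_width: 0.0001
grasp_force: 0.0
```

Run:
```python
from h import *
im,d=bot.camera("wrist");cv2.imwrite("pics/w2.png",im[:,:,::-1])
buttons("wrist",im,d,.045)
im,d=bot.camera("scene"); buttons("scene",im,d,.045)
im,d=bot.camera("top"); buttons("top",im,d,.045)
print(shift([.555,-.263,.1459]))
```

```text
empty 1458 median [ 0.5387 -0.0833  0.0568] circle 0.5376 -0.083 0.0172
low 232 median [ 0.5626 -0.2601  0.0645] circle 0.5554 -0.265 0.0156
empty 110 median [ 0.5407 -0.0769  0.057 ] circle 0.5386 -0.0772 0.0192
low 101 median [ 0.5582 -0.2619  0.0641] circle 0.5572 -0.2615 0.0188
empty 137 median [ 0.5385 -0.0792  0.0558] circle 0.5397 -0.0794 0.0167
low 21 median [ 0.5432 -0.2636  0.0639] circle 0.5444 -0.2641 0.0097
[-0.8  1.6 90.7]
```

View pics/w2.png

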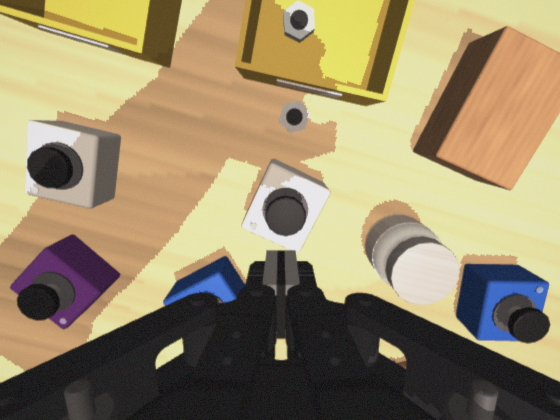

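The empty bin's button is down: its top now measures 57 mm. The tool is over the white box at (286,213), in front of the two-nut bin. The jar at (410,260) and the blue boxes are off to the sides.

Call:
{"op": "step_arm", "data": {"rows": [[[0,1,30],0],[[0,1,55],0],[[0,1,72],0],[[0,1,82],0],[[0,1,86],0],[[0,1,88],0],[[0,1,90],0],[[0,1,90],0],[[0,1,90],0]]}}

```text
clock: 9.4
eef_pos: [0.5556, -0.2636, 0.1467]
tool_rot: [0.99, 0.141, 0.0, 0.0]
ft_force: [-1.2, -0.2, 0.4]
grip_width: -0.0
grasp_force: 0.0
```

Call:
{"op": "step_arm", "data": {"rows": [[[0,0,3],0],[[0,0,5],0],[[0,0,7],0],[[0,0,8.5],0],[[0,0,10],0],[[0,0,11.5],0],[[0,0,13],0],[[0,0,14.5],0],[[0,0,16],0],[[0,0,17],0],[[0,0,18],0],[[0,0,18],0]]}}

```text
clock: 10.9
eef_pos: [0.5555, -0.2635, 0.1285]
tool_rot: [0.99, 0.141, -0.0, -0.0]
ft_force: [-2.9, 0.6, 3.5]
grip_width: -0.0003
grasp_force: 1.7
```

Call:
{"op": "step_arm", "data": {"rows": [[[0,0,0.5],0],[[0,0,1],0],[[0,0,1.5],0],[[0,0,2],0],[[0,0,2],0],[[0,0,2],0]]}}

```text
clock: 11.65
eef_pos: [0.5555, -0.2635, 0.1272]
tool_rot: [0.99, 0.141, 0.0, 0.0]
ft_force: [-3.4, 0.4, 8.3]
grip_width: 0.0002
grasp_force: 3.6
```

Same force as on the first button, so it is against its stop. Withdrawing.

Call:
{"op": "step_arm", "data": {"rows": [[[0,0,-5],0],[[0,0,-15],0],[[0,0,-40],0],[[0,0,-80],0],[[0,0,-130],0],[[-40,0,-160],0],[[-90,0,-160],0],[[-140,0,-160],0],[[-190,0,-160],0],[[-200,0,-160],0],[[-200,0,-160],0],[[-200,0,-160],0]]}}

```text
clock: 13.15
eef_pos: [0.3647, -0.3195, 0.2865]
tool_rot: [0.99, 0.142, 0.0, 0.0]
ft_force: [0.2, 0.6, 0.9]
grip_width: 0.0002
grasp_force: 0.0
```

Run:
```python
from h import *
for c in("top","scene"):
    im,d=bot.camera(c);cv2.imwrite(f"pics/{c}9.png",im[:,:,::-1]);buttons(c,im,d,.045)
print(bot.get_obs()["eef_pos"])
```

```text
empty 141 median [ 0.5383 -0.0794  0.056 ] circle 0.5388 -0.08 0.0173
low 142 median [ 0.5554 -0.2625  0.0558] circle 0.5536 -0.2619 0.0174
empty 98 median [ 0.5411 -0.0768  0.057 ] circle 0.5404 -0.0764 0.0177
low 97 median [ 0.558  -0.2587  0.0567] circle 0.5575 -0.2619 0.0189
[ 0.36466182 -0.3192789   0.28625227]
```

View pics/top9.png

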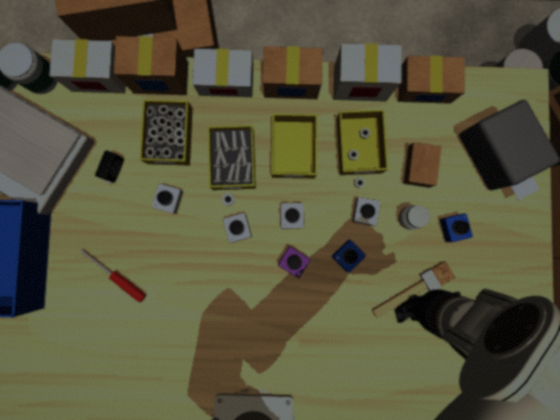

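Both buttons, at (292,215) and (368,211), are down at about 57 mm. Nothing else has moved and the arm is clear.

```bash
python3 -c "
from workcell import bot
print(bot.job_done())"
```

```text
the job is handed in; nothing more can be done
None
```

I pressed the empty bin's button fully down, then the two-nut bin's; both measured about 57 mm high afterwards. Nothing else appears moved in the last picture, the arm is withdrawn clear, and the job is handed in (no verdict was returned).

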